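# Swing out the work-rest leg until it latches and lay the bar across it

## Robot

A 6-joint arm with a two-finger parallel gripper is mounted at the origin on the work surface. World frame = base frame: x ahead of the robot, y to its left, z up, the work surface at z = 0. Lengths are in mm, angles in rad, forces in N, time in s.
With the tool pointing down it reaches from about 400 to 925 mm from the base axis. Payload 12.5 kg.
Tool frame: the origin (TCP) lies on the centre line of the jaws, within the pads' length; the fingertips stand 14 mm ahead of it and the grasp point (between the pads) lies 5 mm behind it; z points along the fingers, y is the direction in which the jaws open and shut (so a half turn about z gives the same grasp; the last joint's range is limited). The gripper opens to 95 mm and grips with 3 to 60 N. Pads are 20 mm wide; open, the fingers measure 119 mm over their backs; the gripper's body (75 mm by 180 mm) begins 59 mm behind the grasp point.
Start: joints at [-0.106, 0.491, 1.559, -0, 1.092, -0.106], TCP at [625.016, 0.021, 228.661] pointing down, gripper open.
Joint ranges: [-3.1, 3.1], [-0.84, 2.19], [0.05, 2.79], [-1.13, 4.28], [0.06, 2.93], [-2.69, 2.69]. Speed limits (rad/s): [2.22, 2.22, 2.79, 3.14, 3.14, 3.14].

## Interface

Orientations are given as [roll, pitch, yaw] about the fixed x, y, z axes, in that order (R = Rz(yaw) Ry(pitch) Rx(roll)).
In Python, from cell import * gives the robot as it stands.
- The arm moves only by the tool play_rows, never from a script. Its argument "moves" is a list of rows, each a list of 7 numbers: the shift along the tool's x, y, z in m, then the turn, a rotation vector about the tool's x, y, z in rad, then the opening in per cent of the stroke, from 0 (shut) to 100 (fully open). In form: [[tx, ty, tz, ax, ay, az, claw], ...]. A call has 1 to 8 rows; each row shifts and turns the pose as measured when the row begins, along the tool's axes as they then stand; what a row does not reach is not made up. A row lasts 1/10 s, in which the tool goes at most 50 mm and 8.59 degrees, less where a joint would pass 70% of its speed; a pose out of reach is approached as far as the arm can. A call is refused whole if a number of a shift passes 0.05 or a number of a turn 0.15, either way. A call with a gripper value outside its range is refused whole. The fingers move at their own pace and stop on an object; the grip force is fixed at half the most. Time passes only in rows, so rows that do not move let the fingers close. It gives the time, the measured TCP pose, the force and the opening at its end, in the units of the state.
- state(): the state, without advancing time (a new reading comes with each control period).
- read_camera(name): name is "scene" or "side" or "wrist"; returns a dict with "img" (384x512x3 uint8, red, green, blue), "fx", "fy", "cx", "cy" (pixels), "R" (3x3) and "t" (3): a world point X has camera coordinates R X + t. Camera axes: x right, y down, z forward; pixel columns grow to the right and rows downward; lengths in mm; the calibration is good to about 2 mm. The wrist camera is an equidistant fisheye: a pixel r from the principal point sees the ray r / f radians off the axis. A picture is of the moment at which its call begins. There is no depth.
- job_done(): hands the job in, once; it reports no verdict.
The state is a dict: "t": time; "joints": joint angles; "qvel": joint speeds; "tau": joint torques, N m; "eef_pos": TCP position; "tcp_rot": TCP orientation; "ft_force": force on the tool from outside, world axes, zero at the start; "moment": the same for the moment, N m; "opening": opening from 0.0 (shut) to 1.0 (fully open).
Only numpy, scipy, OpenCV 4.12 (cv2) and the standard library are available. Lean on these libraries where they do the work, as an engineer would, in place of code of your own. Each camera call takes 0.05 s, during which the arm holds its last target.

## Task

Swing the yellow folding leg of the green work rest out until it hits its rubber stop, and press it in there until the brass catch springs up behind it and holds it; push gently, never harder than 22 N. Then lay the aluminium bar down softly and level along the leg, bridging from the green riser to the steel pad at the leg's end, let go, and leave the tub, the jar and the steel bush where they are.

Things in the scene. Friction and masses are not known exactly. Their poses are not given: they have to be found in the camera images.
- stand: Fixed work rest. Origin: centre of its underside on the bench. Green riser block with steel top, 50 mm along its x, 160 mm along its y, top face 80 mm above the bench, centred on the origin; 6 mm dark base plate. The leg's upright hinge pin is at x = +45, y = -55 mm. Folded, the leg points along +y beside the riser; it swings out clockwise seen from above towards +x.
- leg: Yellow leg swinging level on the hinge pin. Origin on the hinge axis at bench height, x along the leg to its free end, z up. Plate 165 mm long, 16 mm thick (8 each side of x), 22 to 62 mm above the bench. Push its +y side, which faces the riser. Starts 0.4 to 0.75 rad off folded: room there for closed fingers. Hinge friction takes about 1.5 N at the end and lets it stay where it is left.
- leg_head (a point): Centre of the top of the steel pad at the leg's free end, where the bar rests: 150 mm from the hinge, 80 mm above the bench. The pad is 30 mm long along the leg (135 to 165 mm out) and 26 mm wide (13 mm each side of the leg's x axis), and spans 60 to 80 mm above the bench.
- stop: Dark steel stop arm under the leg, clamped at a different angle each time. Origin on the hinge axis at bench height; its x axis is the direction of the leg when it just touches the stop (within 0.12 rad of the rest's +x). 115 mm out, on its -y side, a dark post (55 mm high) carries the red rubber buffer (20 mm across, centre 45 mm high) that the leg hits; 85 mm out, on its +y side, is the catch.
- catch_top (a point): Upper edge of the sprung brass catch; 27 mm above the bench when up, about 22 under the leg. The leg meets its ramp about 0.3 rad before the stop (3 to 6 N at the leg's end). It springs up behind the leg only when the leg is pressed about 0.018 rad past first touch into the rubber (10 to 13 N at the leg's end, about 4 N per mm), and then the leg cannot swing back.
- bar: Loose aluminium bar, 260 mm along its x, 30 mm wide along its y, 25 mm high, 0.35 to 0.65 kg, lying flat on the bench. Origin: centre of its underside. Either end may go on the leg.
- tub: White plastic tub of metal bits, 92 mm across, 55 mm high. Origin: centre of its underside. Leave alone.
- jar: Amber jar with black lid, 70 mm across, 85 mm high. Origin: centre of its underside. Leave alone.
- bush: Steel bush (short tube), 64 mm across, 30 mm high. Origin: centre of its underside. Leave alone.
There are look-alikes about, which are no part of the job. There is more than one size of the stand; the job needs the largest.

How it is judged:
By the outcome, as a careful person would: the job done as asked, in the order asked, and still so for the second after the job is handed in, with the robot touching nothing.
It also fails if it takes over 72 s, if anything falls off the work surface, if the arm or the gripper's body presses on something with over 40 N, if the wrist force passes 120 N, or if a joint passes its speed limit or range.

## Working session

There is one attempt and no reset: what is moved stays moved. The work goes in short steps, Python scripts to look and compute and a tool call to move; the robot and the scene stay as the last step left them, time stands still between calls to the robot, and variables do not carry over. Pictures are saved under pics/ and viewed, and the job is handed in when it is done.

Besides the shell and the picture viewer there is one more tool, called after ">>>" by a JSON object that holds its "method" and its "body". play_rows: Moves the arm, as the interface text tells. Its arguments: {"type":"object","properties":{"moves":{"type":"array"}},"required":["moves"]}

```bash
ls; mkdir -p pics
python3 - <<'E'
from cell import *
import cv2,numpy as np
s=state();print(s)
for n in ["scene","side","wrist"]:
    c=read_camera(n);cv2.imwrite(f"pics/{n}0.png",c["img"][:,:,::-1])
    np.savez(f"pics/{n}0.npz",**c)
    print(n,c["fx"],c["fy"],c["cx"],c["cy"],np.array(c["R"]).round(4).tolist(),np.array(c["t"]).round(1).tolist())
E
```

```text
pics
{'t': 0.0, 'joints': array([-1.05600598e-01,  4.91547509e-01,  1.55947295e+00, -7.83651255e-06,
        1.09168602e+00, -1.05596688e-01]), 'qvel': array([ 1.19981896e-03, -9.73501761e-05,  9.34282813e-04,  1.69283709e-03,
        1.95673507e-04,  5.44907935e-04]), 'tau': array([-9.52334158e-04, -6.12640929e+01, -2.58175153e+01,  6.92750537e-02,
        4.83079045e-02, -1.38641695e-05]), 'eef_pos': array([6.24763161e+02, 4.56500132e-02, 2.28061134e+02]), 'tcp_rot': array([-3.14048430e+00, -1.10486256e-04,  1.57079597e+00]), 'ft_force': array([ 0.33088628,  0.35137682, -0.36789273]), 'moment': array([-0.05236824,  0.04473847,  0.00611968]), 'opening': 0.9972355132334514}
scene 466.73520299666035 466.73520299666035 249.09882367310578 192.4869151939258 [[-0.7038, 0.7104, -0.0089], [0.5753, 0.5625, -0.5938], [-0.4168, -0.423, -0.8046]] [358.6, -218.7, 1505.7]
side 452.76797017571664 452.76797017571664 247.47756641896913 192.26873036469286 [[0.8244, -0.5659, 0.0108], [-0.2709, -0.4113, -0.8703], [0.497, 0.7146, -0.4923]] [-428.8, 187.1, 951.1]
wrist 297.3186396354542 297.3186396354542 259.261881755049 189.73920409963077 [[1.0, 0.0003, -0.0007], [0.0005, -0.9593, 0.2824], [-0.0006, -0.2824, -0.9593]] [-624.7, -32.8, 391.1]
```

View pics/scene0.png

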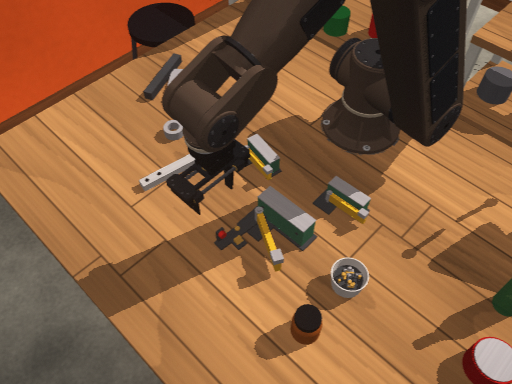

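View pics/side0.png

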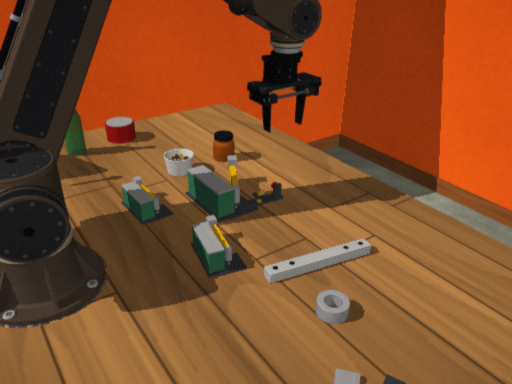

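View pics/wrist0.png

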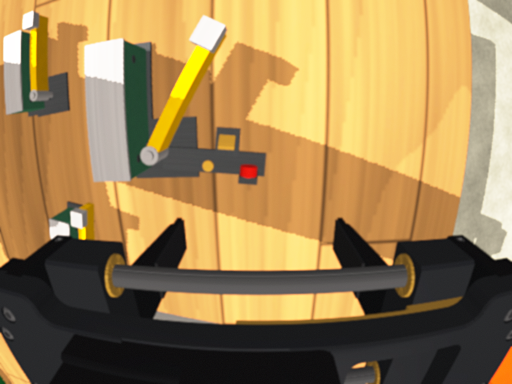

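Scene view: the stand candidates are at (287,217), which is the largest, (262,155) and (348,198). The aluminium bar is at (168,172) and a dark bar look-alike is at (163,76). I also see the tub (349,277), jar (307,323) and bush (173,129). I'll confirm the stand in enlarged crops and measure from them.

Run:
```python
import cv2
s=cv2.imread("pics/scene0.png");d=cv2.imread("pics/side0.png");w=cv2.imread("pics/wrist0.png")
cv2.imwrite("pics/c1.png",cv2.resize(s[110:270,130:330],None,fx=4,fy=3.75,interpolation=cv2.INTER_CUBIC)[:600] if 0 else cv2.resize(s[120:270,130:330],(800,600),interpolation=cv2.INTER_CUBIC))
cv2.imwrite("pics/c2.png",cv2.resize(d[140:335,140:400],(800,600),interpolation=cv2.INTER_CUBIC))
cv2.imwrite("pics/c3.png",cv2.resize(w[0:200,70:337],(800,600),interpolation=cv2.INTER_CUBIC))
```

```text
(no output)
```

View pics/c1.png

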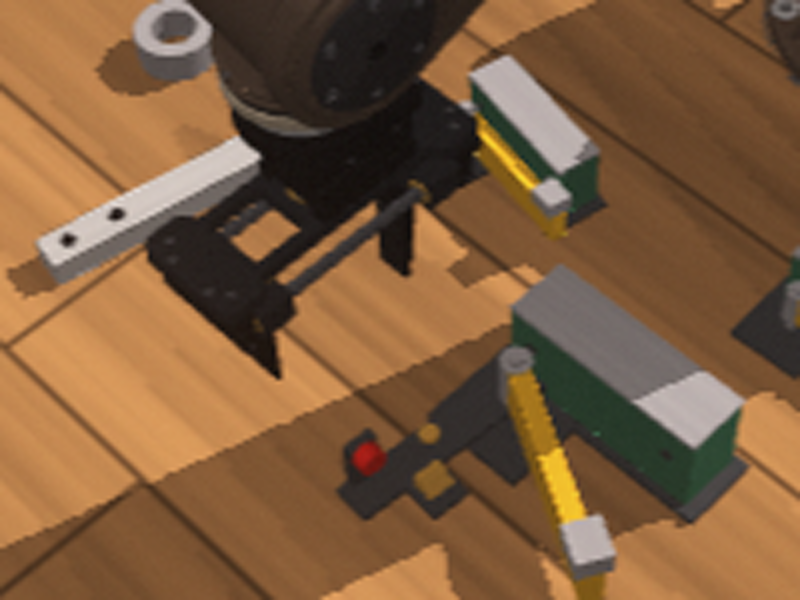

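View pics/c2.png

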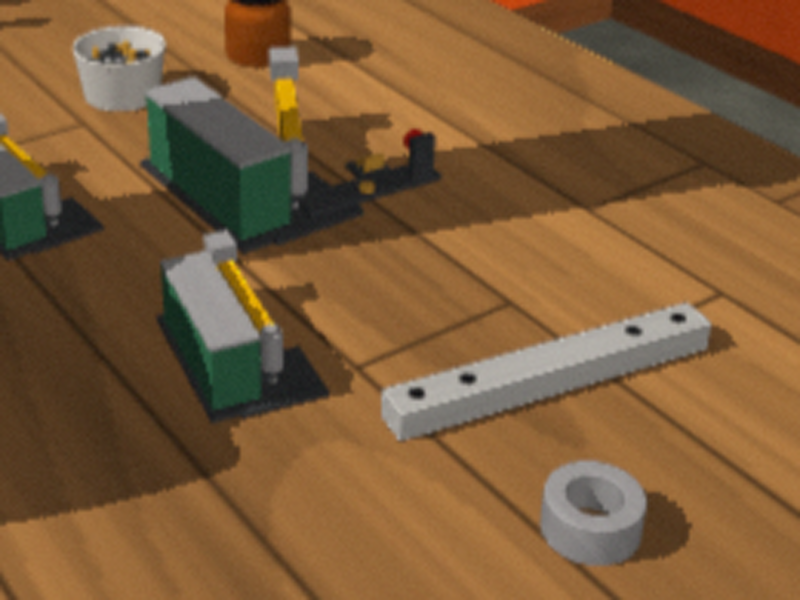

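View pics/c3.png

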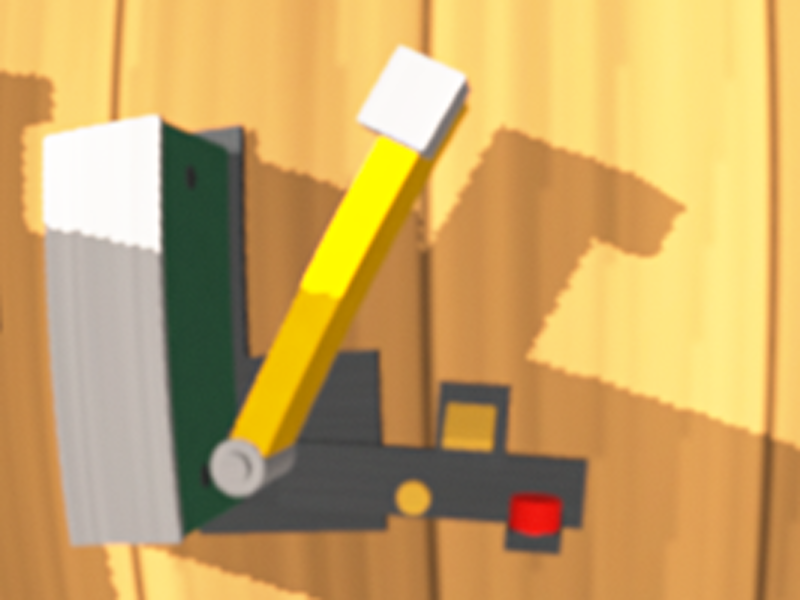

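```bash
cat > h.py <<'E'
import numpy as np,cv2
from scipy.optimize import least_squares
def load(n,tag="0"):
    return dict(np.load(f"pics/{n}{tag}.npz"))
def proj(c,X,fish=False):
    P=np.asarray(X,float)@np.array(c["R"]).T+np.array(c["t"])
    if fish:
        r=np.hypot(P[:,0],P[:,1]);th=np.arctan2(r,P[:,2]);k=th/r
        return np.c_[c["cx"]+c["fx"]*P[:,0]*k,c["cy"]+c["fy"]*P[:,1]*k]
    return np.c_[c["cx"]+c["fx"]*P[:,0]/P[:,2],c["cy"]+c["fy"]*P[:,1]/P[:,2]]
def back(c,uv,z,fish=False):
    u,v=uv;a=(u-c["cx"])/c["fx"];b=(v-c["cy"])/c["fy"]
    if fish:
        th=np.hypot(a,b);d=np.array([a,b,0])*np.sin(th)/th;d[2]=np.cos(th)
    else: d=np.array([a,b,1.])
    R=np.array(c["R"]);o=-R.T@np.array(c["t"]);d=R.T@d
    return o+d*(z-o[2])/d[2]
E
python3 - <<'E'
from h import *
W,S,D=load("wrist"),load("scene"),load("side")
cw=lambda u,v:(70+u/2.996-.3,v/3-.3)
cs=lambda u,v:(130+u/4-.4,120+v/4-.4)
cd=lambda u,v:(140+u*.325-.3,140+v*.325-.3)
p=lambda *a:print(*[x.round(1) if isinstance(x,np.ndarray) else x for x in a])
wc=[(-25,80,42,135),(25,80,158,115),(25,-80,182,543),(-25,-80,72,543)]
sc=[(-25,-80,560,265),(25,-80,512,310),(-25,80,742,403),(25,80,692,447)]
dc=[(-25,80,147,97),(25,80,195,80),(-25,-80,240,180),(25,-80,290,150)]
sets=[("w",W,cw,wc,True),("s",S,cs,sc,False),("d",D,cd,dc,False)]
for nm,c,f,L,fi in sets+[("all",)+(None,)*4]:
    use=sets if nm=="all" else [(nm,c,f,L,fi)]
    A=np.array([l[:2] for u in use for l in u[3]],float)
    B=np.array([back(u[1],u[2](*l[2:]),80,u[4])[:2] for u in use for l in u[3]])
    def r(q):
        C,s_=np.cos(q[2]),np.sin(q[2]);return (A@np.array([[C,s_],[-s_,C]])+q[:2]-B).ravel()
    o=least_squares(r,[540,150,0],loss="soft_l1");p(nm,o.x[:2],o.x[2].round(4),r(o.x).round(1))
p("pin top w",back(W,cw(235,467),80,True))
for u,v in [(400,45),(467,80),(428,155),(360,115)]: p("pad",back(W,cw(u,v),80,True))
p("pad s",[back(S,cs(*q),80).round(1) for q in [(562,525),(607,515),(615,558),(571,570)]])
p("pad d",back(D,cd(284,60),80))
p("buf w",back(W,cw(537,512),45,True),"s",back(S,cs(369,459),45),"d",back(D,cd(414,140),45))
p("catch w",back(W,cw(470,425),27,True),"s",back(S,cs(435,480),27))
p("knob",back(W,cw(412,497),25,True),back(S,cs(429,434),25))
p("arm end",[back(W,cw(*q),6,True) for q in [(586,460),(582,527)]])
for q in [(385,395),(402,412),(708,322),(690,305)]: p("bar d",back(D,cd(*q),25))
for q in [(38,243),(57,258)]: p("bar s",back(S,cs(*q),25))
p("holes",[back(D,cd(*q),25) for q in [(417,393),(467,379),(634,331),(679,318)]])
p("bush d",back(D,cd(595,498),30),"s",back(S,cs(173,33),30))
p("tub d",back(D,(179,156),55),"s",back(S,(349,274),55))
p("jar d",back(D,(223,135),85),"s",back(S,(307,315),85))
E
```

```text
w [452.9  80.6] 0.0162 [ 1.  -0.9 -0.4  0.6 -0.3  0.8 -0.1 -0.5]
s [454.6  80.8] 0.011 [-0.2 -0.4  0.2 -2.8 -1.4  0.4  1.3  2.2]
d [448.5  69.1] 0.0127 [ 0.3  2.8 -1.8 -3.   9.2 11.9 -0.4 -6.8]
all [452.7  79.6] 0.016 [ 0.9 -1.9 -0.6 -0.3 -0.5 -0.2 -0.3 -1.5 -1.7 -1.7 -1.3 -3.8 -3.7 -0.9
 -1.   1.1  4.2 13.2  2.2  7.5 13.7 22.3  4.   3.8]
pin top w [504.2  28.5  80. ]
pad [567.4 176.2  80. ]
pad [590.7 161.8  80. ]
pad [577.5 135.4  80. ]
pad [553.8 151.3  80. ]
pad s [array([575.5, 138.7,  80. ]), array([551. , 153.6,  80. ]), array([569.6, 177.1,  80. ]), array([594.2, 163.7,  80. ])]
pad d [564.2 144.   80. ]
buf w [612.7   3.   45. ] s [612.7   3.1  45. ] d [611.    4.1  45. ]
catch w [585.2  35.   27. ] s [586.6  37.   27. ]
knob [560.    5.1  25. ] [563.7   7.9  25. ]
arm end [array([632.46025366,  17.06849449,   6.        ]), array([630.85917739, -12.51787037,   6.        ])]
bar d [ 394.3 -247.6   25. ]
bar d [ 393.2 -268.6   25. ]
bar d [ 644.8 -312.5   25. ]
bar d [ 650.  -289.8   25. ]
bar s [ 647.7 -309.5   25. ]
bar s [ 646.5 -288.8   25. ]
holes [array([ 413.95129177, -258.15462409,   25.        ]), array([ 452.44991678, -265.35772831,   25.        ]), array([ 590.68421232, -289.91896237,   25.        ]), array([ 630.51410846, -296.92615665,   25.        ])]
bush d [ 439.6 -405.7   30. ] s [ 447.6 -397.5   30. ]
tub d [470.8 295.   55. ] s [477.5 309.8  55. ]
jar d [631.6 301.4  85. ] s [638.7 310.5  85. ]
```

The wrist crop c3 shows the largest stand with its leg half out, at about 0.52 rad off folded. The red buffer is at (537,512), the brass catch at (470,425) and the pad at (413,100). This stand is the largest of the three: its riser is about 160×50 mm with the top at 80 mm. I'll move to the riser side of the leg with the fingers shut.

>>> {"method": "play_rows", "body": {"moves": [[0.044,-0.022,0,0,0,0,0],[0.044,-0.022,0,0,0,0,0],[0.044,-0.022,0,0,0,0,0],[0.044,-0.022,0,0,0,0,0],[0,0,0,0,0,0.128,0],[0,0,0,0,0,0.128,0],[0,0,0,0,0,0.128,0],[0,0,0,0,0,0.128,0]]}}

```text
t: 0.95
eef_pos: [532.5, 182.3, 226.1]
tcp_rot: [-3.138, 0.002, 1.042]
ft_force: [-0.3, 0.6, -0.7]
opening: 0.386
```

```bash
cat >> h.py <<'E'
def snap(tag,names=("scene","side","wrist")):
    from cell import read_camera
    for n in names:
        c=read_camera(n);cv2.imwrite(f"pics/{n}{tag}.png",c["img"][:,:,::-1]);np.savez(f"pics/{n}{tag}.npz",**c)
E
python3 - <<'E'
from h import *
snap("1",("scene","wrist"))
from cell import state
s=state();print(s["eef_pos"],s["tcp_rot"],s["joints"].round(3),s["opening"])
a=cv2.imread("pics/scene1.png")[120:270,180:380];b=cv2.imread("pics/wrist1.png")
cv2.imwrite("pics/d1.png",np.hstack([cv2.resize(a,(400,300)),cv2.resize(b,(400,300))]))
E
```

```text
[532.63647112 182.11255582 226.13001016] [-3.13839994e+00  2.23266257e-03  1.04514751e+00] [2.120e-01 4.070e-01 1.714e+00 1.000e-03 1.025e+00 7.370e-01] 0.3004111619730377
```

View pics/d1.png

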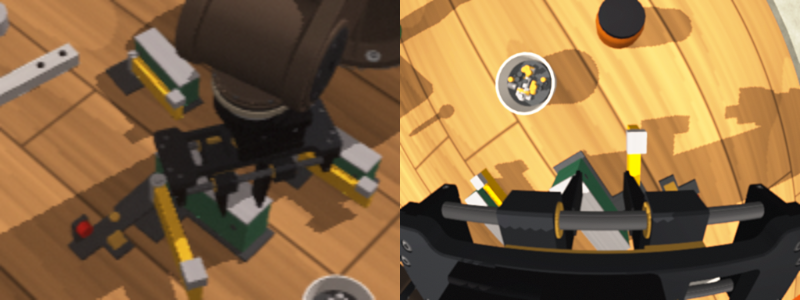

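>>> {"method": "play_rows", "body": {"moves": [[0,0,0,0,0,0,0],[0,0,0,0,0,0,0],[0,0,0.04,0,0,0,0],[0,0,0.04,0,0,0,0],[0,0,0.04,0,0,0,0],[0,0,0.03,0,0,0,0],[0,0,0.015,0,0,0,0]]}}

```text
t: 1.75
eef_pos: [534.7, 182.0, 58.6]
tcp_rot: [3.139, -0.003, 1.064]
ft_force: [0.8, 0.4, 0.2]
opening: 0.005
```

Run:
```python
from h import *
snap("2",("scene","side"))
from cell import state
s=state();print(s["eef_pos"],s["tcp_rot"],s["ft_force"],s["opening"])
a=cv2.imread("pics/scene2.png")[140:290,200:400];b=cv2.imread("pics/side2.png")[130:250,150:310]
cv2.imwrite("pics/d2.png",np.hstack([cv2.resize(a,(400,300)),cv2.resize(b,(400,300))]))
```

```text
[534.50159943 181.9226364   58.92675639] [ 3.13960258e+00 -2.37188829e-03  1.06337102e+00] [-1.09895016 -0.13640239  0.16211263] 0.00617381250763617
```

View pics/d2.png

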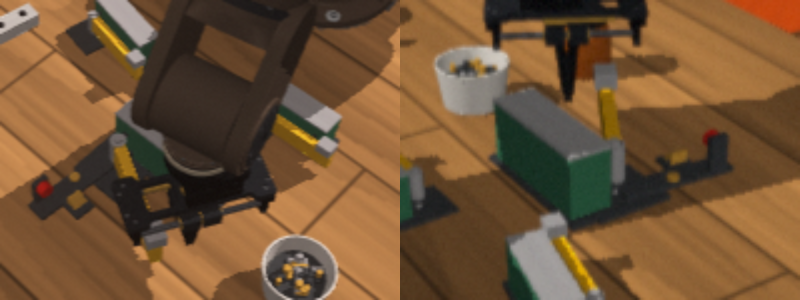

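>>> {"method": "play_rows", "body": {"moves": [[0,0.008,0,0,0,0,0],[0,0.005,0,0,0,0,0],[0,0.004,0,0,0,0,0],[0,0.003,0,0,0,0,0],[0,0.003,0,0,0,0,0]]}}

```text
t: 2.35
eef_pos: [557.9, 170.1, 63.0]
tcp_rot: [3.136, -0.006, 1.066]
ft_force: [-0.2, 2.3, -0.0]
opening: 0.004
```

>>> {"method": "play_rows", "body": {"moves": [[0.001,0.006,0,0,0,0.04,0],[0.001,0.006,0,0,0,0.04,0],[0.001,0.006,0,0,0,0.04,0],[0.001,0.006,0,0,0,0.04,0]]}}

```text
t: 2.75
eef_pos: [579.8, 160.0, 63.9]
tcp_rot: [3.139, -0.005, 0.901]
ft_force: [-1.6, 0.0, -0.3]
opening: 0.005
```

>>> {"method": "play_rows", "body": {"moves": [[0.0005,0.0075,0.001,0,0,0.055,0],[0.0005,0.0075,0.001,0,0,0.055,0],[0.0005,0.0075,0.001,0,0,0.055,0],[0.0005,0.0075,0.001,0,0,0.055,0],[0.0005,0.0075,0.001,0,0,0.05,0],[0.0005,0.0075,0.001,0,0,0.05,0]]}}

```text
t: 3.35
eef_pos: [615.3, 129.6, 60.9]
tcp_rot: [3.14, -0.009, 0.569]
ft_force: [-0.7, 1.7, 1.2]
opening: 0.003
```

>>> {"method": "play_rows", "body": {"moves": [[0.0005,0.0075,0,0,0,0.05,0],[0.0005,0.0075,0,0,0,0.05,0],[0.0005,0.0075,0,0,0,0.05,0],[0.0005,0.0075,0,0,0,0.05,0],[0.0005,0.0075,0,0,0,0.05,0]]}}

```text
t: 3.85
eef_pos: [636.2, 97.0, 62.3]
tcp_rot: [-3.14, -0.012, 0.309]
ft_force: [0.2, 0.3, -0.1]
opening: 0.004
```

>>> {"method": "play_rows", "body": {"moves": [[0.0004,0.005,0,0,0,0.033,0],[0.0004,0.005,0,0,0,0.033,0],[0.0004,0.005,0,0,0,0.033,0],[0.0004,0.005,0,0,0,0.033,0]]}}

```text
t: 4.25
eef_pos: [644.0, 77.9, 62.8]
tcp_rot: [-3.137, -0.014, 0.17]
ft_force: [2.6, 7.1, -2.6]
opening: 0.003
```

>>> {"method": "play_rows", "body": {"moves": [[0.0003,0.003,0,0,0,0.02,0],[0.0003,0.003,0,0,0,0.02,0],[0.0003,0.003,0,0,0,0.02,0],[0.0003,0.003,0,0,0,0.02,0]]}}

```text
t: 4.65
eef_pos: [647.5, 66.9, 62.9]
tcp_rot: [-3.134, -0.015, 0.083]
ft_force: [1.3, 3.7, -0.8]
opening: 0.008
```

>>> {"method": "play_rows", "body": {"moves": [[0.0003,0.002,0,0,0,0.014,0],[0.0003,0.002,0,0,0,0.014,0],[0.0003,0.002,0,0,0,0.014,0]]}}

```text
t: 4.95
eef_pos: [649.0, 60.6, 62.9]
tcp_rot: [-3.133, -0.015, 0.036]
ft_force: [0.9, 3.1, -0.4]
opening: 0.005
```

>>> {"method": "play_rows", "body": {"moves": [[0.0002,0.002,0,0,0,0.014,0],[0.0002,0.002,0,0,0,0.014,0],[0.0002,0.002,0,0,0,0.014,0]]}}

```text
t: 5.25
eef_pos: [650.2, 54.2, 63.0]
tcp_rot: [-3.132, -0.016, -0.009]
ft_force: [2.2, 3.0, -1.6]
opening: 0.006
```

>>> {"method": "play_rows", "body": {"moves": [[0.0002,0.0015,0,0,0,0.01,0],[0.0002,0.0015,0,0,0,0.01,0]]}}

```text
t: 5.45
eef_pos: [650.8, 50.9, 63.0]
tcp_rot: [-3.132, -0.016, -0.031]
ft_force: [1.4, 4.5, -1.8]
opening: 0.008
```

>>> {"method": "play_rows", "body": {"moves": [[0.0002,0.0015,0,0,0,0.01,0],[0.0002,0.0015,0,0,0,0.01,0]]}}

```text
t: 5.65
eef_pos: [651.2, 47.6, 63.1]
tcp_rot: [-3.132, -0.016, -0.053]
ft_force: [2.8, 3.7, -1.0]
opening: 0.003
```

>>> {"method": "play_rows", "body": {"moves": [[0,0.0015,0,0,0,0,0],[0,0.0015,0,0,0,0,0]]}}

```text
t: 5.85
eef_pos: [651.2, 44.3, 63.1]
tcp_rot: [-3.132, -0.016, -0.054]
ft_force: [3.2, 2.3, -0.1]
opening: 0.005
```

>>> {"method": "play_rows", "body": {"moves": [[0,0.0015,0,0,0,0.005,0],[0,0.001,0,0,0,0,0]]}}

```text
t: 6.05
eef_pos: [651.2, 41.5, 63.2]
tcp_rot: [-3.132, -0.017, -0.059]
ft_force: [2.5, 3.3, -1.0]
opening: 0.003
```

>>> {"method": "play_rows", "body": {"moves": [[0,0.001,0,0,0,0.005,0]]}}

```text
t: 6.15
eef_pos: [651.2, 40.4, 63.2]
tcp_rot: [-3.132, -0.017, -0.064]
ft_force: [3.5, 3.0, -0.6]
opening: 0.007
```

>>> {"method": "play_rows", "body": {"moves": [[0,0.001,0,0,0,0.005,0]]}}

```text
t: 6.25
eef_pos: [651.2, 39.3, 63.2]
tcp_rot: [-3.131, -0.017, -0.07]
ft_force: [2.0, 3.5, 0.2]
opening: 0.006
```

>>> {"method": "play_rows", "body": {"moves": [[0,0.001,0,0,0,0.005,0],[0,0.001,0,0,0,0.005,0]]}}

```text
t: 6.45
eef_pos: [651.2, 37.2, 63.3]
tcp_rot: [-3.131, -0.017, -0.081]
ft_force: [3.9, 3.4, -1.2]
opening: 0.007
```

>>> {"method": "play_rows", "body": {"moves": [[0,0.001,0,0,0,0.005,0]]}}

```text
t: 6.55
eef_pos: [651.2, 36.2, 63.3]
tcp_rot: [-3.131, -0.017, -0.086]
ft_force: [3.6, 6.3, -0.5]
opening: 0.004
```

>>> {"method": "play_rows", "body": {"moves": [[0,0.001,0,0,0,0,0]]}}

```text
t: 6.65
eef_pos: [651.2, 35.5, 63.3]
tcp_rot: [-3.13, -0.018, -0.087]
ft_force: [2.9, 8.9, -2.1]
opening: 0.005
```

>>> {"method": "play_rows", "body": {"moves": [[0,0.0007,0,0,0,0,0]]}}

```text
t: 6.75
eef_pos: [651.3, 35.3, 63.3]
tcp_rot: [-3.13, -0.018, -0.087]
ft_force: [4.3, 8.1, -2.0]
opening: 0.004
```

>>> {"method": "play_rows", "body": {"moves": [[0,0.0013,0,0,0,0,0]]}}

```text
t: 6.85
eef_pos: [651.3, 34.7, 63.3]
tcp_rot: [-3.129, -0.018, -0.088]
ft_force: [4.4, 11.2, -1.3]
opening: 0.007
```

>>> {"method": "play_rows", "body": {"moves": [[0,0.0015,0,0,0,0,0]]}}

```text
t: 6.95
eef_pos: [651.2, 34.1, 63.4]
tcp_rot: [-3.128, -0.018, -0.088]
ft_force: [3.5, 11.0, -0.8]
opening: 0.006
```

>>> {"method": "play_rows", "body": {"moves": [[0,0.0017,0,0,0,0,0]]}}

```text
t: 7.05
eef_pos: [651.2, 33.5, 63.4]
tcp_rot: [-3.126, -0.019, -0.088]
ft_force: [3.5, 13.8, -1.4]
opening: 0.003
```

>>> {"method": "play_rows", "body": {"moves": [[0,0.0017,0,0,0,0,0]]}}

```text
t: 7.15
eef_pos: [651.2, 33.2, 63.4]
tcp_rot: [-3.124, -0.019, -0.089]
ft_force: [4.9, 15.1, -1.3]
opening: 0.004
```

Run:
```python
from h import *
from cell import state
snap("3",("scene","side","wrist"))
for i in range(1):
    s=state();print(s["eef_pos"],s["ft_force"])
a=cv2.imread("pics/scene3.png")[160:260,170:303];b=cv2.imread("pics/side3.png")[140:230,200:320]
cv2.imwrite("pics/d3.png",np.vstack([np.hstack([cv2.resize(a,(400,300),interpolation=3),cv2.resize(b,(400,300),interpolation=3)]),cv2.resize(cv2.imread("pics/wrist3.png"),(800,300))[:, :]]))
```

```text
[651.18745015  33.20896813  63.4257108 ] [ 5.60588792 13.66817619 -1.75022529]
```

View pics/d3.png

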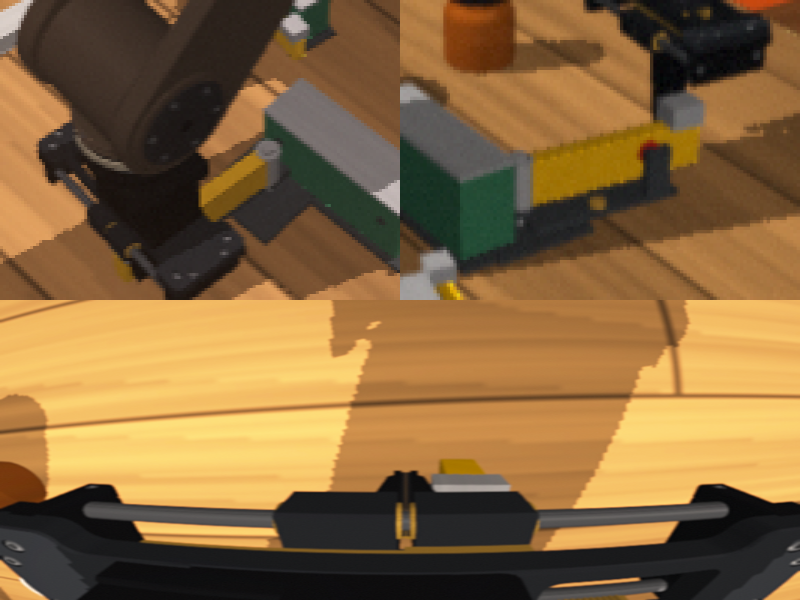

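>>> {"method": "play_rows", "body": {"moves": [[0,0.002,0,0,0,0,0]]}}

```text
t: 7.4
eef_pos: [651.2, 32.9, 63.4]
tcp_rot: [-3.123, -0.019, -0.089]
ft_force: [4.8, 17.1, -1.4]
opening: 0.004
```

>>> {"method": "play_rows", "body": {"moves": [[0,0.002,0,0,0,0,0]]}}

```text
t: 7.5
eef_pos: [651.2, 32.7, 63.4]
tcp_rot: [-3.12, -0.02, -0.089]
ft_force: [5.0, 17.3, -2.2]
opening: 0.002
```

>>> {"method": "play_rows", "body": {"moves": [[0,-0.002,0,0,0,0,0],[0,-0.003,0,0,0,0,0],[0,-0.008,0,0,0,0,0],[0,-0.02,0,0,0,0,0],[0,-0.03,0,0,0,0,0],[0,-0.02,-0.04,0,0,0,0],[0,0,-0.045,0,0,0,50],[0,0,-0.045,0,0,0,100]]}}

```text
t: 8.3
eef_pos: [651.9, 115.8, 191.2]
tcp_rot: [-3.125, -0.001, -0.092]
ft_force: [1.6, -0.8, 0.7]
opening: 0.12
```

Run:
```python
from h import *
from cell import state
snap("4",("scene","side","wrist"))
s=state();print(s["eef_pos"],s["tcp_rot"],s["ft_force"])
a=cv2.imread("pics/scene4.png")[160:260,200:333];b=cv2.imread("pics/side4.png")[140:230,190:310]
cv2.imwrite("pics/d4.png",np.hstack([cv2.resize(a,(400,300),interpolation=3),cv2.resize(b,(400,300),interpolation=3)]))
```

```text
[653.48136273 115.45874311 193.43731802] [-3.12411458 -0.00806835 -0.09222269] [ 0.21893883  0.54216552 -1.7861337 ]
```

View pics/d4.png

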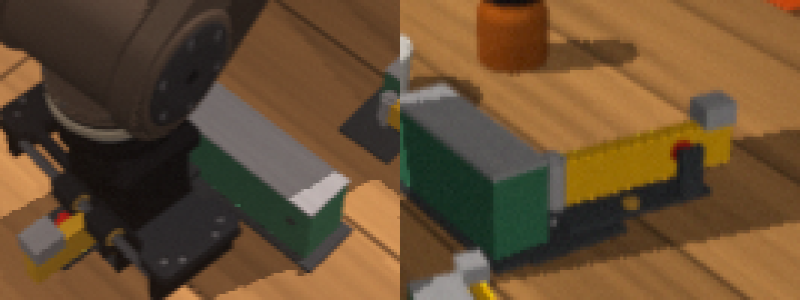

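View pics/wrist4.png

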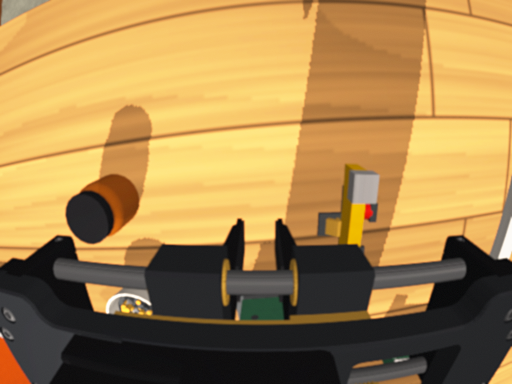

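>>> {"method": "play_rows", "body": {"moves": [[0.001,0.047,0,-0.017,-0.008,0,0],[0.001,0.047,0,0,0,0,0],[0.001,0.047,0,0,0,0,0],[0,0,0.03,0,0,0,0],[0,0,0.03,0,0,0,0]]}}

```text
t: 8.95
eef_pos: [641.4, -30.2, 129.1]
tcp_rot: [3.14, 0.002, -0.091]
ft_force: [0.3, -0.8, -0.9]
opening: 0.009
```

Run:
```python
from h import *
from cell import state
snap("5",("wrist",))
s=state();print(s["eef_pos"],s["tcp_rot"],s["ft_force"],s["opening"])
```

```text
[639.53823479 -30.10179649 124.04503354] [ 3.13976669  0.00868428 -0.09128834] [-2.49313738 -1.00739481 -4.38172395] 0.003655162634676845
```

View pics/wrist5.png

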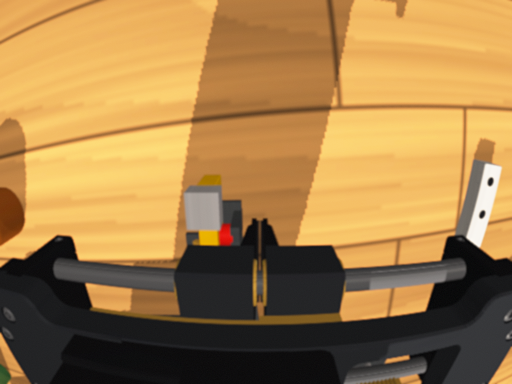

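Run:
```python
from h import *
W=load("wrist","5")
w=cv2.imread("pics/wrist5.png")
cv2.imwrite("pics/d5.png",cv2.resize(w[165:255,170:290],(800,600),interpolation=3))
for q in [(186,187),(221,187),(186,230),(221,230)]: print(back(W,q,80,True).round(1))
```

```text
[667.7  20.3  80. ]
[665.3  -5.5  80. ]
[633.8  26.2  80. ]
[631.8  -1.   80. ]
```

View pics/d5.png

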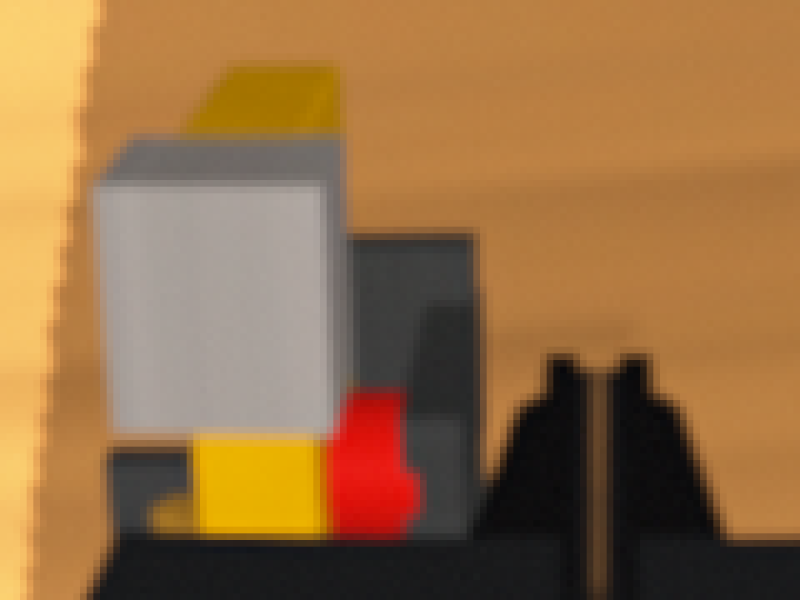

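>>> {"method": "play_rows", "body": {"moves": [[0.004,0,0.022,0,0.008,0,0],[0,0,0.018,0,0,0,0],[0,-0.007,0,0,0,0,0],[0,-0.003,0,0,0,0,0]]}}

```text
t: 9.4
eef_pos: [641.7, -20.3, 79.1]
tcp_rot: [3.14, 0.01, -0.093]
ft_force: [0.3, -0.3, 0.5]
opening: 0.003
```

>>> {"method": "play_rows", "body": {"moves": [[0,-0.0015,0,0,0,0,0],[0,-0.0015,0,0,0,0,0]]}}

```text
t: 9.6
eef_pos: [642.4, -16.1, 80.5]
tcp_rot: [3.139, 0.009, -0.092]
ft_force: [0.7, -0.3, 0.5]
opening: 0.002
```

>>> {"method": "play_rows", "body": {"moves": [[0,-0.001,0,0,0,0,0]]}}

```text
t: 9.7
eef_pos: [642.8, -14.8, 81.4]
tcp_rot: [3.139, 0.008, -0.091]
ft_force: [-0.1, -0.3, 0.2]
opening: 0.005
```

>>> {"method": "play_rows", "body": {"moves": [[0,-0.001,0,0,0,0,0]]}}

```text
t: 9.8
eef_pos: [643.1, -13.6, 82.1]
tcp_rot: [3.139, 0.007, -0.091]
ft_force: [0.3, -0.1, 0.6]
opening: 0.006
```

>>> {"method": "play_rows", "body": {"moves": [[0,-0.0008,0,0,0,0,0]]}}

```text
t: 9.9
eef_pos: [643.3, -12.7, 82.5]
tcp_rot: [3.139, 0.006, -0.091]
ft_force: [-0.1, -0.4, 0.1]
opening: 0.006
```

>>> {"method": "play_rows", "body": {"moves": [[0,-0.0008,0,0,0,0,0]]}}

```text
t: 10.0
eef_pos: [643.5, -11.9, 82.8]
tcp_rot: [3.139, 0.006, -0.091]
ft_force: [0.7, 0.0, -0.0]
opening: 0.005
```

>>> {"method": "play_rows", "body": {"moves": [[0,-0.001,0.002,0,0,0,0]]}}

```text
t: 10.1
eef_pos: [643.7, -10.9, 81.0]
tcp_rot: [3.139, 0.005, -0.091]
ft_force: [0.3, 0.0, -0.9]
opening: 0.003
```

>>> {"method": "play_rows", "body": {"moves": [[0,-0.001,0.001,0,0,0,0]]}}

```text
t: 10.2
eef_pos: [643.7, -9.9, 79.9]
tcp_rot: [3.139, 0.006, -0.092]
ft_force: [-0.0, -1.2, 0.6]
opening: 0.002
```

>>> {"method": "play_rows", "body": {"moves": [[0,-0.001,0.001,0,0,0,0]]}}

```text
t: 10.3
eef_pos: [643.8, -8.9, 78.7]
tcp_rot: [3.139, 0.006, -0.092]
ft_force: [0.4, 0.7, 0.4]
opening: 0.007
```

>>> {"method": "play_rows", "body": {"moves": [[0,-0.001,0,0,0,0,0]]}}

```text
t: 10.4
eef_pos: [643.8, -7.8, 78.4]
tcp_rot: [3.139, 0.006, -0.092]
ft_force: [-0.8, -0.9, -1.1]
opening: 0.005
```

>>> {"method": "play_rows", "body": {"moves": [[0,-0.001,0,0,0,0,0]]}}

```text
t: 10.5
eef_pos: [643.9, -7.2, 78.3]
tcp_rot: [3.138, 0.006, -0.091]
ft_force: [-0.9, -7.1, 2.2]
opening: 0.003
```

>>> {"method": "play_rows", "body": {"moves": [[0,-0.001,0,0,0,0,0]]}}

```text
t: 10.6
eef_pos: [643.9, -7.1, 78.3]
tcp_rot: [3.137, 0.006, -0.091]
ft_force: [-1.9, -10.2, 1.9]
opening: 0.002
```

>>> {"method": "play_rows", "body": {"moves": [[0,-0.001,0,0,0,0,0]]}}

```text
t: 10.7
eef_pos: [643.9, -7.1, 78.4]
tcp_rot: [3.136, 0.006, -0.091]
ft_force: [-2.0, -9.0, 0.6]
opening: 0.006
```

The tug test met a rigid 9–10 N (the hinge alone resists at about 1.5 N), so the catch holds the leg. I'll go to the bar next.

>>> {"method": "play_rows", "body": {"moves": [[0,0.006,0,0,0,0,0],[0,0.02,-0.02,0.005,0.006,0,0],[0,0.02,-0.045,0,0,0,60],[-0.015,0.03,-0.035,0,0,0.043,100],[-0.02,0.045,0,0,0,0.043,100],[-0.02,0.045,0,0,0,0,100],[-0.02,0.045,0,0,0,0,100]]}}

```text
t: 11.4
eef_pos: [540.9, -207.3, 182.1]
tcp_rot: [3.141, -0.001, -0.173]
ft_force: [0.7, 0.5, -0.3]
opening: 0.367
```

Run:
```python
from h import *
from cell import state
snap("6",("wrist","scene"))
s=state();print(s["eef_pos"],s["tcp_rot"],s["opening"])
a=cv2.imread("pics/scene6.png")[190:260,200:300];b=cv2.imread("pics/wrist6.png")
cv2.imwrite("pics/d6.png",np.hstack([cv2.resize(a,(400,300),interpolation=3),cv2.resize(b,(400,300),interpolation=3)]))
```

```text
[ 539.21740879 -210.02294777  181.80591883] [ 3.14065874e+00  2.04401109e-04 -1.78134715e-01] 0.4517629664114271
```

View pics/d6.png

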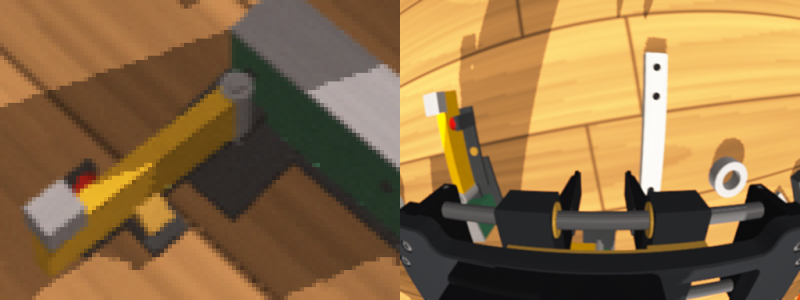

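Run:
```python
from h import *
W=load("wrist","6");S=load("scene","6")
w=cv2.imread("pics/wrist6.png")
cv2.imwrite("pics/d7.png",cv2.resize(w[50:250,250:500],(800,600),interpolation=3)[:, :])
cs=lambda u,v:(200+u/4-.4,190+v/4.286-.4)
print([back(S,cs(*q),80).round(1) for q in [(22,205),(60,180),(90,203),(50,232)]],"pin",back(S,cs(238,80),80).round(1))
print("holes",[back(W,q,25,True).round(1) for q in [(328,85.5),(327.5,123.5)]],[back(W,q,25,True).round(1) for q in [(317,67),(341,67)]])
```

```text
[array([661.4,  -3.4,  80. ]), array([633.2,   1. ,  80. ]), array([630.7,  26. ,  80. ]), array([661.4,  22.4,  80. ])] pin [503.4  31.6  80. ]
holes [array([ 629.2, -297. ,   25. ]), array([ 589. , -290.3,   25. ])] [array([ 650.3, -288.5,   25. ]), array([ 647.5, -314.6,   25. ])]
```

View pics/d7.png

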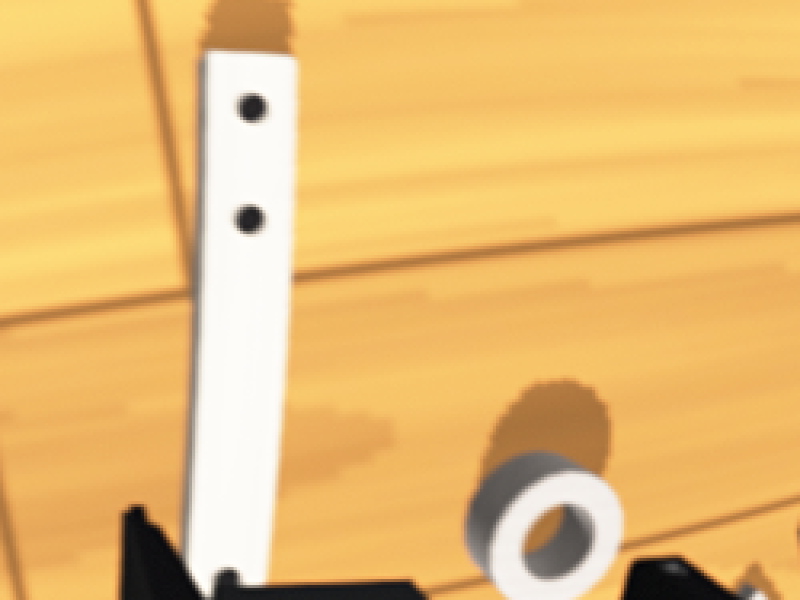

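>>> {"method": "play_rows", "body": {"moves": [[-0.0025,0.034,0,0,0,0,100],[-0.0025,0.033,0,0,0,0,100],[0,0,0.04,0,0,0,100],[0,0,0.04,0,0,0,100],[0,0,0.02,0,0,0,100],[0,0,0,0,0,0,100]]}}

```text
t: 12.1
eef_pos: [523.2, -279.0, 80.6]
tcp_rot: [3.14, -0.006, -0.182]
ft_force: [0.6, 0.7, 1.0]
opening: 0.954
```

Run:
```python
from h import *
from cell import state
snap("8",("wrist","side"))
s=state();print(s["eef_pos"],s["tcp_rot"],s["opening"],s["ft_force"])
a=cv2.imread("pics/side8.png")[200:350,220:420];b=cv2.imread("pics/wrist8.png")
cv2.imwrite("pics/d8.png",np.hstack([cv2.resize(a,(400,300),interpolation=3),cv2.resize(b,(400,300),interpolation=3)]))
```

```text
[ 524.18756473 -279.52615424   83.17061775] [ 3.13860291 -0.00901606 -0.18115625] 0.9857370194761897 [-0.39849647  0.46657588  0.15034279]
```

View pics/d8.png

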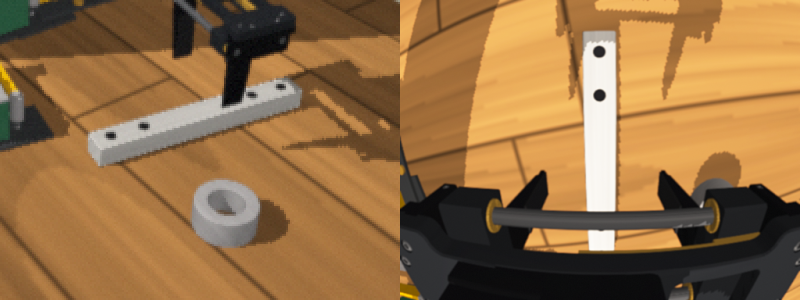

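>>> {"method": "play_rows", "body": {"moves": [[-0.002,0,0.03,0.003,-0.009,0,100],[0,0,0.02,0,0,0,100],[0,0,0.008,0,0,0,100],[0,0,0,0,0,0,100]]}}

```text
t: 12.6
eef_pos: [526.4, -280.4, 30.2]
tcp_rot: [3.138, -0.01, -0.18]
ft_force: [-0.4, -1.4, 0.4]
opening: 0.999
```

>>> {"method": "play_rows", "body": {"moves": [[-0.004,-0.001,0.006,0.003,-0.01,0,100],[0,0,0.004,0,0,0,100],[0,0,0.002,0,0,0,100],[0,0,0,0,0,0,100]]}}

```text
t: 13.0
eef_pos: [523.9, -279.2, 21.0]
tcp_rot: [3.139, -0.003, -0.179]
ft_force: [0.8, 0.2, -0.5]
opening: 0.999
```

>>> {"method": "play_rows", "body": {"moves": [[-0.001,0,0.0025,0,-0.003,0,100],[0,0,0.001,0,0,0,100],[0,0,0,0,0,0,15],[0,0,0,0,0,0,15],[0,0,0,0,0,0,15],[0,0,0,0,0,0,15],[0,0,0,0,0,0,15],[0,0,0,0,0,0,15]]}}

```text
t: 13.8
eef_pos: [523.1, -279.3, 17.8]
tcp_rot: [3.138, -0.001, -0.179]
ft_force: [-0.1, -0.4, -0.7]
opening: 0.549
```

>>> {"method": "play_rows", "body": {"moves": [[0,0,0,0,0,0,10],[0,0,0,0,0,0,10],[0,0,0,0,0,0,10]]}}

```text
t: 14.1
eef_pos: [523.0, -279.0, 17.8]
tcp_rot: [3.139, -0.001, -0.179]
ft_force: [0.4, 0.2, 0.1]
opening: 0.315
```

>>> {"method": "play_rows", "body": {"moves": [[0,0,0,0,0,0,0],[0,0,0,0,0,0,0],[0,0,-0.005,0,0,0,0],[0,0,-0.01,0,0,0,0],[0,0,-0.02,0,0,0,0]]}}

```text
t: 14.6
eef_pos: [521.4, -278.0, 51.6]
tcp_rot: [3.141, 0.005, -0.179]
ft_force: [0.5, -0.6, -5.0]
opening: 0.311
```

Run:
```python
from h import *
from cell import state
snap("9",("wrist","side"))
s=state();print(s["eef_pos"],s["tcp_rot"],s["opening"],s["ft_force"],s["moment"])
a=cv2.imread("pics/side9.png")[200:350,220:420];b=cv2.imread("pics/wrist9.png")
cv2.imwrite("pics/d9.png",np.hstack([cv2.resize(a,(400,300),interpolation=3),cv2.resize(b,(400,300),interpolation=3)]))
```

```text
[ 523.02112667 -279.02771416   54.20570964] [ 3.13865379e+00 -6.14733709e-04 -1.79252396e-01] 0.30998133638459663 [ 1.68934976  0.1481818  -4.04438352] [0.03037414 0.07360897 0.0755008 ]
```

View pics/d9.png

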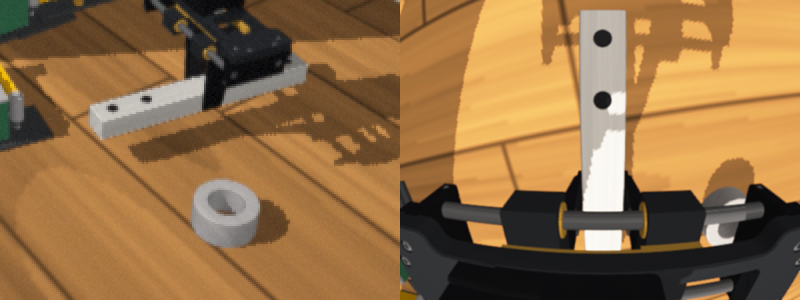

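>>> {"method": "play_rows", "body": {"moves": [[0,0,-0.03,0,0,0,0],[0,0,-0.04,0,0,0,0],[0,0,-0.03,0,0,0,0],[-0.003,-0.02,0,0,0,0,0],[-0.005,-0.035,0,0,0,0,0],[-0.005,-0.04,0,0,0,0,0],[-0.005,-0.04,0,0,0,0,0],[-0.005,-0.04,0,0,0,0,0]]}}

```text
t: 15.5
eef_pos: [529.2, -98.3, 152.4]
tcp_rot: [3.14, 0.003, -0.187]
ft_force: [0.5, 0.2, -4.1]
opening: 0.312
```

>>> {"method": "play_rows", "body": {"moves": [[-0.005,-0.04,0,0,0,0,0],[-0.004,-0.03,0,0,0,-0.03,0],[-0.002,-0.02,0,0,0,-0.03,0],[0,-0.01,0,0,0,-0.02,0],[0,0,0,0,0,0,0]]}}

```text
t: 16.0
eef_pos: [531.2, 13.8, 147.0]
tcp_rot: [3.141, 0.011, -0.098]
ft_force: [0.4, -0.3, -5.3]
opening: 0.315
```

>>> {"method": "play_rows", "body": {"moves": [[0.006,-0.007,0,0,0.008,0,0],[0.0015,-0.0025,0,0,0,0,0],[0,0,0,0,0,0,0]]}}

```text
t: 16.3
eef_pos: [540.2, 21.4, 146.0]
tcp_rot: [3.141, 0.003, -0.101]
ft_force: [0.4, -0.4, -5.1]
opening: 0.313
```

Run:
```python
from h import *
from cell import state
snap("10")
s=state();print(s["eef_pos"],s["tcp_rot"],s["opening"],s["ft_force"],s["moment"])
a=cv2.imread("pics/scene10.png")[150:270,180:340];b=cv2.imread("pics/side10.png")[110:230,170:330]
cv2.imwrite("pics/d10.png",np.hstack([cv2.resize(a,(400,300),interpolation=3),cv2.resize(b,(400,300),interpolation=3)]))
```

```text
[539.85697804  21.26862954 146.09872628] [ 3.14052507e+00  3.08990385e-03 -1.00780188e-01] 0.3126629334653456 [ 0.245884   -0.67836232 -4.32325901] [-0.02904415  0.10740789  0.00804432]
```

View pics/d10.png

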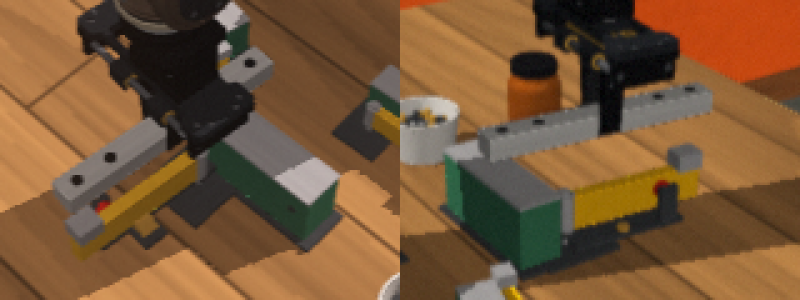

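View pics/wrist10.png

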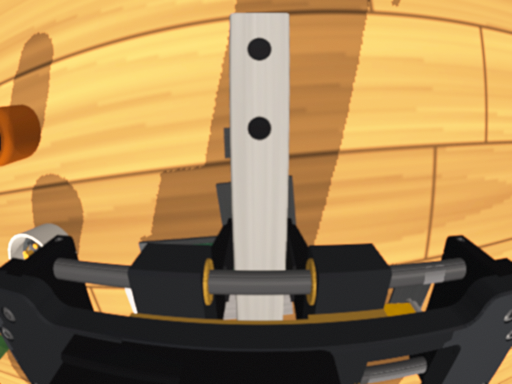

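>>> {"method": "play_rows", "body": {"moves": [[0,-0.001,0.015,0,0.004,0,0],[0,0,0.012,0,0,0,0],[0,0,0.006,0,0,0,0],[0,0,0.004,0,0,0,0],[0,0,0,0,0,0,0]]}}

```text
t: 16.95
eef_pos: [540.2, 20.7, 107.9]
tcp_rot: [3.14, -0.002, -0.103]
ft_force: [-0.0, -0.5, -5.1]
opening: 0.314
```

>>> {"method": "play_rows", "body": {"moves": [[0,-0.002,0,0.0015,-0.002,-0.003,0],[0,0,0.003,0,0,0,0],[0,0,0,0,0,0,0]]}}

```text
t: 17.25
eef_pos: [540.9, 22.8, 105.3]
tcp_rot: [-3.141, -0.001, -0.1]
ft_force: [0.6, 0.3, -4.1]
opening: 0.313
```

Run:
```python
from h import *
from cell import state
snap("11",("scene","side"))
s=state();print(s["eef_pos"],s["tcp_rot"],s["opening"],s["ft_force"],s["moment"])
a=cv2.imread("pics/scene11.png")[150:270,180:340];b=cv2.imread("pics/side11.png")[130:220,190:310]
cv2.imwrite("pics/d11.png",np.hstack([cv2.resize(a,(400,300),interpolation=3),cv2.resize(b,(400,300),interpolation=3)]))
```

```text
[540.97106848  22.8087172  105.58833433] [-3.14110894e+00 -9.15193466e-04 -9.98678784e-02] 0.31581452855545805 [-0.85900144 -0.60127537 -4.26477114] [0.04648213 0.1544607  0.08229446]
```

View pics/d11.png

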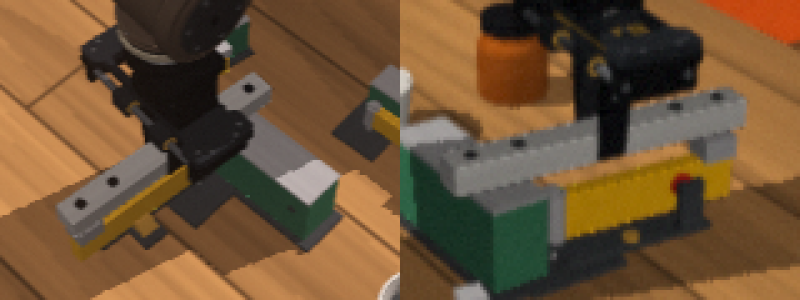

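>>> {"method": "play_rows", "body": {"moves": [[-0.001,0,0.003,0,0,0,0],[0,0,0.001,0,0,0,0],[0,0,0,0,0,0,0]]}}

```text
t: 17.65
eef_pos: [540.0, 22.9, 101.6]
tcp_rot: [-3.141, -0.002, -0.1]
ft_force: [0.2, 0.6, -5.2]
opening: 0.318
```

>>> {"method": "play_rows", "body": {"moves": [[0,0,0.001,0,0,0,0],[0,0,0.001,0,0,0,0]]}}

```text
t: 17.85
eef_pos: [540.1, 22.9, 99.5]
tcp_rot: [-3.141, -0.002, -0.1]
ft_force: [0.0, -0.2, -4.5]
opening: 0.316
```

>>> {"method": "play_rows", "body": {"moves": [[0,0,0.001,0,0,0,0]]}}

```text
t: 17.95
eef_pos: [540.1, 22.9, 98.4]
tcp_rot: [-3.141, -0.002, -0.1]
ft_force: [-0.0, 0.2, -4.3]
opening: 0.317
```

>>> {"method": "play_rows", "body": {"moves": [[0,0,0.0005,0,0,0,0]]}}

```text
t: 18.05
eef_pos: [540.1, 22.9, 97.8]
tcp_rot: [-3.141, -0.002, -0.1]
ft_force: [-0.5, -0.5, -3.4]
opening: 0.312
```

>>> {"method": "play_rows", "body": {"moves": [[0,0,0.0005,0,0,0,0]]}}

```text
t: 18.15
eef_pos: [540.1, 22.9, 97.7]
tcp_rot: [-3.141, -0.002, -0.1]
ft_force: [-3.7, 0.6, 10.2]
opening: 0.312
```

>>> {"method": "play_rows", "body": {"moves": [[0,0,0.0005,0,0,0,0]]}}

```text
t: 18.25
eef_pos: [540.1, 22.9, 97.8]
tcp_rot: [-3.141, -0.002, -0.1]
ft_force: [-3.1, -1.2, 4.7]
opening: 0.31
```

>>> {"method": "play_rows", "body": {"moves": [[0,0,0,0,0,0,0],[0,0,0,0,0,0,36],[0,0,0,0,0,0,40],[0,0,0,0,0,0,50],[0,0,0,0,0,0,60],[0,0,0,0,0,0,60],[0,0,0,0,0,0,60],[0,0,0,0,0,0,60]]}}

```text
t: 19.05
eef_pos: [541.1, 22.8, 98.4]
tcp_rot: [-3.141, -0.005, -0.1]
ft_force: [-0.2, -0.3, -0.7]
opening: 0.596
```

Run:
```python
from h import *
from cell import state
snap("12",("scene","side"))
s=state();print(s["eef_pos"],s["tcp_rot"],s["opening"],s["ft_force"],s["moment"])
a=cv2.imread("pics/scene12.png")[150:270,180:340];b=cv2.imread("pics/side12.png")[130:220,190:310]
cv2.imwrite("pics/d12.png",np.hstack([cv2.resize(a,(400,300),interpolation=3),cv2.resize(b,(400,300),interpolation=3)]))
```

```text
[541.14194685  22.84124344  98.38901411] [-3.1410433  -0.00499132 -0.09980479] 0.5991314740540186 [ 0.50541303  0.36011496 -0.17794719] [ 0.0731468   0.08990106 -0.04025638]
```

View pics/d12.png

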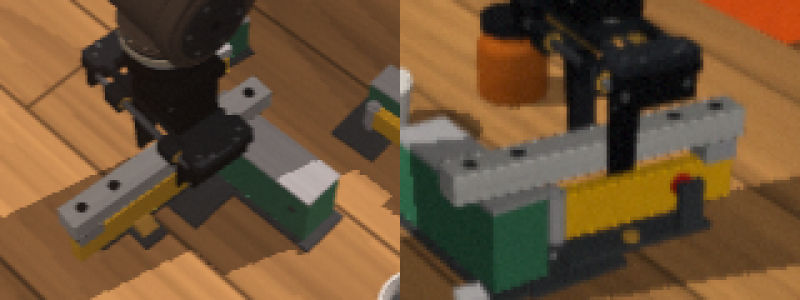

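The bar lies on both supports and the fingers are clear of it. I'll withdraw straight up.

>>> {"method": "play_rows", "body": {"moves": [[0,0,-0.01,0,0,0,60],[0,0,-0.025,0,0,0,60],[0,0,-0.045,0,0,0,60],[0,0,-0.045,0,0,0,60],[0,0.045,-0.02,0,0,0,60],[0,0.048,0,0,0,0,60],[0,0.048,0,0,0,0,60],[0,0.048,0,0,0,0,60]]}}

```text
t: 19.95
eef_pos: [521.6, -165.9, 255.5]
tcp_rot: [3.14, -0.009, -0.09]
ft_force: [1.5, 1.1, -0.2]
opening: 0.602
```

Run:
```python
from h import *
from cell import state
snap("13")
s=state();print(s["t"],s["eef_pos"],s["ft_force"])
a=cv2.imread("pics/scene13.png")[150:270,180:340];b=cv2.imread("pics/side13.png")[130:220,190:310]
f=cv2.imread("pics/scene13.png");g=cv2.imread("pics/wrist13.png")
cv2.imwrite("pics/d13.png",np.vstack([np.hstack([cv2.resize(a,(400,300),interpolation=3),cv2.resize(b,(400,300),interpolation=3)]),np.hstack([cv2.resize(x,(400,300)) for x in (f,g)])]))
```

```text
20.1 [ 521.51800643 -166.75223822  254.71998355] [ 0.48372914  0.63496395 -0.36135707]
```

View pics/d13.png

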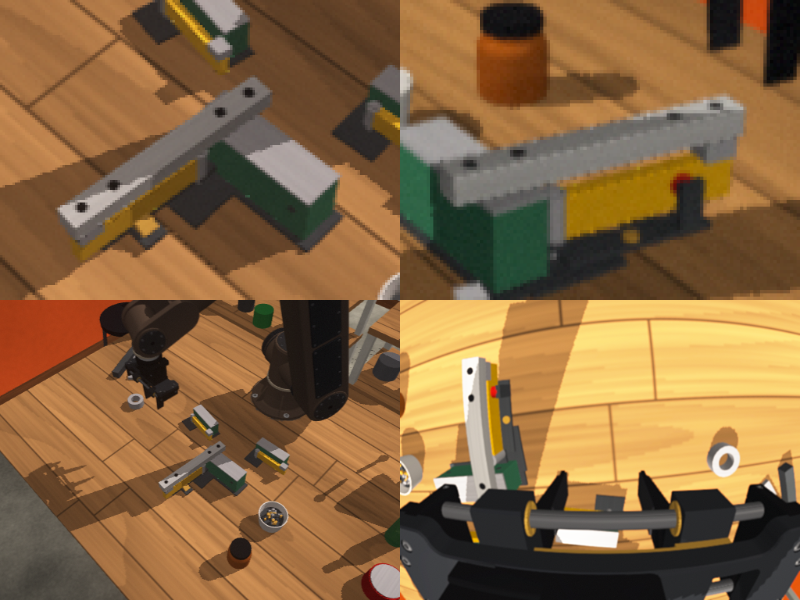

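```bash
python3 - <<'E'
from h import *
S=load("scene","13");D=load("side","13")
cs=lambda u,v:(180+u/2.5-.3,150+v/2.5-.3)
cd=lambda u,v:(190+u*.3-.3,130+v*.3-.3)
print("holes scene",[back(S,cs(*q),105).round(1) for q in [(81,207),(114,185),(220,112),(249,92)]])
print("holes side",[back(D,cd(*q),105).round(1) for q in [(470,163),(518,152)] for q in [(q[0]-400,q[1])]],[back(D,cd(q[0]-400,q[1]),105).round(1) for q in [(674,116),(715,105)]])
E
python3 -c "
from cell import *
job_done()"
```

```text
holes scene [array([648.5,  11.1, 105. ]), array([608.2,  15.7, 105. ]), array([469. ,  29.2, 105. ]), array([428.7,  33.1, 105. ])]
holes side [array([429.5,  33.2, 105. ]), array([469.3,  28.7, 105. ])] [array([607.1,  13.3, 105. ]), array([647.5,  11.3, 105. ])]
the job is handed in; nothing more can be done
```

I swung the yellow leg out to its stop, latched it with the brass catch, and laid the bar across the riser and the pad. I handed the job in at about 20 s; no verdict is reported.

- **Leg:** I pressed it about 4 mm into the rubber. The highest force I read was about 18 N, against your 22 N limit. A pull-back test then met a rigid 9–10 N, where the hinge alone resists only about 1.5 N, so the catch is holding. I could not see the catch spring up during the press.
- **Bar:** It was level when it touched down. Contact peaked at about 10 N upward, up from about −4 N while it hung, and then I let go. The scene and side cameras agree on its hole positions to about 2.5 mm, assuming its top is at 105 mm. They put its axis along the leg, resting on both supports with roughly 5 mm past the pad's end.
- **Tub, jar and bush:** I did not touch them, and by eye they are where they were in the last pictures.
- **Disagreement:** My estimates of the leg's angle ranged from −0.087 to −0.11 rad. I used about −0.10, which could put the bar about 1.5 to 2 mm off centre on the 26 mm pad.

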